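Turn the punching block onto its end and chock it

ROBOT

A 6-joint arm with a two-finger parallel gripper is mounted at the origin on the work surface. World frame = base frame: x ahead of the robot, y to its left, z up, the work surface at z = 0. Lengths are in m, angles in rad, forces in N, time in s.
With the tool pointing down it reaches from about 0.325 to 0.9 m from the base axis. Payload 6.1 kg.
Tool frame: the origin (TCP) lies on the centre line of the jaws, within the pads' length; the fingertips stand 8 mm ahead of it and the grasp point (between the pads) lies 11 mm behind it (env.tips_ahead is the distance from the TCP to the fingertips, in m); y points along the fingers, x is the direction in which the jaws open and shut, and the axes are right-handed (so a half turn about y gives the same grasp; the last joint's range is limited). The gripper opens to 87 mm and grips with 3 to 60 N. Pads are 19 mm wide; open, the fingers measure 117 mm over their backs; the gripper's body (75 mm by 190 mm) begins 51 mm behind the grasp point.
Start: joints at [-1.365, 0.22, 1.526, -0, 1.395, -0.126], TCP at [0.204, -0.591, 0.231] pointing down, gripper open.
Joint ranges: [-2.98, 2.98], [-0.91, 2.08], [0.09, 2.57], [-1.24, 4.39], [0.2, 2.65], [-2.68, 2.68]. Speed limits (rad/s): [2.57, 2.57, 3.01, 3.14, 3.14, 3.14].

INTERFACE

Orientations are given as [roll, pitch, yaw] about the fixed x, y, z axes, in that order (R = Rz(yaw) Ry(pitch) Rx(roll)).
In Python, from bench import env gives the robot as it stands. The module is installed in compiled form; this text tells all that it offers.
- The arm moves only by the tool move_arm, never from a script. Its argument "motion" is one flat list of numbers, 7 for each row, row after row: the shift along the tool's x, y, z in units of 30 cm (1.0 is 30 cm), then the turn, a rotation vector about the tool's x, y, z in units of 360 degrees (1.0 is 360 degrees), then the closure, from 0 (fully open) to 1 (shut). A call has 1 to 12 rows; each row is the pose to reach, as a shift and turn from the pose commanded when the call began, along the tool's axes at that moment, turning the shorter way round; what a row does not reach only later rows make up. A row lasts 1/12 s, in which the tool goes at most 41.7 mm and 7.16 degrees, less where a joint would pass 70% of its speed; a pose out of reach is approached as far as the arm can. A call with a number of a shift or a turn outside -1 to 1 is refused whole. A call with a gripper value outside its range is refused whole. The fingers move at their own pace and stop on an object; the grip force is fixed at half the most. Time passes only in rows, so rows that repeat a pose let the fingers close. It gives the time, the measured TCP pose, the force and the opening at its end, in the units of the state.
- env.get_state(): the state, without advancing time (a new reading comes with each control period).
- env.capture(name): name is "scene" or "top" or "wrist"; returns a dict with "frame" (400x640x3 uint8, blue, green, red), "fovy" (degrees; the focal length in pixels is half the picture's height over the tangent of half this angle, whatever the lens; pixels are square), "cx", "cy" (the principal point, pixels), "origin" and "rotation" of the camera in the world. Camera axes: x right, y up, looking along -z (the intrinsics and any distortion apply to the point x, -y, -z); pixel columns grow to the right and rows downward; lengths in m; the calibration is good to about 2 mm. The wrist camera is an equidistant fisheye: a pixel r from the principal point sees the ray r / f radians off the axis. A picture is of the moment at which its call begins. There is no depth.
- env.sign_off(): hands the job in, once; it reports no verdict.
Trained networks look in a picture, given as the dict that the camera call returned (one of the last four; its "shot" number tells which), for a name from the list of things; names that differ only in an ending like _2 or _b are one class to them, and where a whole thing is asked for, a point or a joint stands for the part that bears it (a point fixed in the world has none). Each returns a list of dicts, best first, with "confidence" (0 to 1); they miss things now and then, are a little off and sometimes report something else, mostly with a low value. They report only what shows in the picture. A call takes as long as a camera call.
- env.silhouettes(picture, target): "mask" (400x640 bool, what is visible of it) and "position" ([column, row] in pixels, amid what is visible of it).
The state is a dict: "time": time; "joints": joint angles; "qvel": joint speeds; "joint_torque": joint torques, N m; "position": TCP position; "orientation": TCP orientation; "force": force on the tool from outside, world axes, zero at the start; "torque": the same for the moment, N m; "finger_gap": finger opening in m.
Only numpy, scipy, OpenCV 4.12 (cv2) and the standard library are available. Lean on these libraries where they do the work, as an engineer would, in place of code of your own. Each camera call takes 0.05 s, during which the arm holds its last target. There are 200 camera calls.

TASK

The beech punching block on the upper ledge of the iron stand is scarred on top. It is too wide to pick up as it lies: tumble it over the step so that it stands on its leading end in the lower bay, with the end that was at the back now facing up, and bring it hard against the stop bar. Then set the wooden chock upright and fully down in the gap between the block and the step so the block is locked, let go, and leave the other things on the counter where they are.

Things in the scene. Friction and masses are not known exactly. Their poses are not given: they have to be found in the camera images.
- stand: Fixed dark iron two-level stand, 140 wide (x), 286 long (y). Origin on the counter at the foot of the step's riser, mid-width; its -y is the tumbling direction. Upper ledge: y 0 to +154, surface 48 above the counter, open at the back. Lower bay: y 0 to -116, floor 8 above the counter. Rails 10 high along both sides, inner faces at x = +-56 on the ledge, +-60 in the bay.
- stand_edge (a point): Middle of the step's upper edge, 48 mm above the counter and 40 above the bay floor; axes as the stand. The block tips here once half of it overhangs.
- stand_stop (a point): Middle of the inner face of the stop bar that closes the bay, at the bay floor (stand y = -116 mm). The bar is 16 mm thick, its top 36 mm above the counter; a hard push high on the standing block can topple it over the bar.
- block: Loose uniform beech block, 100 (x) by 110 (y) by 60 (z) mm, 0.3 to 0.65 kg. Origin at the centre of its 100 x 110 underside; z points out of the scarred face (dark punch marks). Lies on the ledge scarred face up, y within a few degrees of the stand's y, -y end leading. Standing home, its +y points up and its origin is at y = -56, z = 63 mm in the stand's frame.
- block_end (a point): Centre of the block's back end face, 100 x 60 mm. Once tipped the block usually rests leaning at 35 to 50 degrees, its leading edge on the bay floor. Levered up and over from under this raised end (round that edge) it goes over and stands, often short of the stop; shoved level it skids and jams on the stop bar. Standing: 110 tall, 60 thick along the stand's y, can be gripped from above.
- chock: Loose beech chock standing on the counter, 0.12 to 0.24 kg: base 80 (x) by 52 (y) by 45 (z) mm, above it a central grip 40 (x) by 24 (y) mm, top 100 mm above the underside. Origin at the centre of the underside. Same after a half turn about z. Goes in with its x along the stand's x.
- stand_gap (a point): Chock's place on the bay floor, mid-width (stand y = -28, z = 8 mm): middle of the gap between riser and block, 56 mm wide once the block is home.
- last: Bystander: wooden shoe last about 250 mm long.
- die: Bystander: brass grommet die, 42 mm across and 48 mm tall.
- tin: Bystander: open tin of silver hooks, 84 mm across, 30 mm tall.
- rule: Bystander: steel rule, 300 x 25 x 3 mm, lying flat.
- hammer: Bystander: hammer lying flat.
- brush: Bystander: brush lying flat.
- glue: Bystander: metal can, 72 mm across, 95 mm tall.

How it is judged:
On the way:
1. the block stands on its leading end in the bay, against the stop bar (within 3 mm) (angle between block's own y axis and vertical below 0.1 rad and y of block in the frame of stand between -0.06 and -0.053 m and z of block in the frame of stand between 0.058 and 0.067 m and x of block in the frame of stand between -0.02 and 0.02 m), for 0.2 s.
At the end, for the whole second after the job is handed in: Block on its leading end (back end up, upright within 0.1 rad) on the bay floor, within 3 mm of the stop bar; chock upright (0.1 rad) and fully down (4 mm) in the gap between block and riser, within 25 mm of mid-width; both at rest and released (all of step 1 and angle between chock's own z axis and vertical below 0.1 rad and y of chock in the frame of stand between -0.034 and -0.022 m and z of chock in the frame of stand between 0.004 and 0.012 m and x of chock in the frame of stand between -0.025 and 0.025 m and linear speed of each of block, chock below 0.02 m/s); the robot touches nothing.
It fails at once if a bystander is moved more than 30 mm (distance of any of last, die, tin, rule, hammer, brush, glue from where it was at the start of the episode above 0.03 m).
It fails at once if the block topples past upright or falls off the stand (angle between block's own z axis and vertical above 2.1 rad or height (world z) of block below 0.02 m).
It also fails if it takes over 72 s, if anything falls off the work surface, if the arm or the gripper's body presses on something with over 40 N, if the wrist force passes 120 N, or if a joint passes its speed limit or range.

## Working session

There is one attempt and no reset: what is moved stays moved. The work goes in short steps, Python scripts to look and compute and a tool call to move; the robot and the scene stay as the last step left them, time stands still between calls to the robot, and variables do not carry over. Pictures are saved under pics/ and viewed, about 8 in all and at most 12, crops included, and the job is handed in when it is done.

Besides the shell and the picture viewer there is one more tool, called after ">>>" as name(argument=value, ...) on one line, values as JSON. move_arm: Moves the arm, as the interface text tells. Shifts and turns lie within -1 to 1; 1 stands for 30 cm of shift or 360 degrees of turn. Its arguments: {"type":"object","properties":{"motion":{"type":"array","items":{"type":"number"}}},"required":["motion"]}

```bash
mkdir -p pics; cat > h.py <<'E'
import numpy as np, cv2
from scipy.spatial.transform import Rotation as R
from bench import env
def ray(c,px):
    """world rays for pixels"""
    f=200/np.tan(np.radians(c['fovy'])/2); p=np.atleast_2d(np.asarray(px,float))
    u=(p[:,0]-c['cx'])/f; v=(p[:,1]-c['cy'])/f
    if c.get('name')=='wrist':
        r=np.hypot(u,v)+1e-12; d=np.c_[np.sin(r)*u/r,-np.sin(r)*v/r,-np.cos(r)]
    else: d=np.c_[u,-v,-np.ones_like(u)]
    return d@np.asarray(c['rotation']).T
def onz(c,px,z):
    d=ray(c,px); o=np.asarray(c['origin']); return o+d*((z-o[2])/d[:,2])[:,None]
def proj(c,P,wrist=False):
    f=200/np.tan(np.radians(c['fovy'])/2)
    q=(np.atleast_2d(P)-c['origin'])@np.asarray(c['rotation']); x,y,z=q[:,0],-q[:,1],-q[:,2]
    if wrist:
        r=np.hypot(x,y); t=np.arctan2(r,z); return np.c_[c['cx']+f*t*x/r,c['cy']+f*t*y/r]
    return np.c_[c['cx']+f*x/z,c['cy']+f*y/z]
def cap(n):
    c=env.capture(n); c['name']=n; return c
E
python3 - <<'E'
from h import *
for n in('top','scene'):
    c=cap(n); cv2.imwrite(f'pics/{n}0.png',c['frame'])
    print(n,{k:np.round(v,3).tolist() for k,v in c.items() if k not in('frame','name','shot')},[k for k in c])
    for t in('stand','block','chock'):
        for s in env.silhouettes(c,t)[:2]:
            m=s['mask'].astype(np.uint8); print(t,s['confidence'],s['position'],cv2.minAreaRect(cv2.findNonZero(m)))
s=env.get_state(); print(s['position'],s['orientation'],s['force'],env.tips_ahead)
E
```

```text
top {'fovy': 54.252, 'cx': 318.869, 'cy': 203.352, 'origin': [0.384, -0.001, 1.033], 'rotation': [0.226, -0.005, -1.404]} ['frame', 'fovy', 'cx', 'cy', 'origin', 'rotation', 'shot', 'name']
stand 0.67 [326.4, 255.3] ((312.28155517578125, 245.53765869140625), (115.01316833496094, 56.5782585144043), 26.053495407104492)
block 0.64 [290.3, 231.1] ((290.0000305175781, 231.5000457763672), (46.95742416381836, 42.0380744934082), 26.56505012512207)
scene {'fovy': 51.135, 'cx': 321.91, 'cy': 203.759, 'origin': [1.024, -0.66, 0.867], 'rotation': [0.794, 0.003, 0.539]} ['frame', 'fovy', 'cx', 'cy', 'origin', 'rotation', 'shot', 'name']
stand 0.73 [279.5, 214.4] ((288.3417053222656, 202.4809112548828), (49.532936096191406, 105.63021850585938), 54.60520553588867)
block 0.67 [306.2, 176.8] ((304.0000305175781, 178.5), (40.30216598510742, 50.592079162597656), 59.03623962402344)
[ 0.20358646 -0.59081673  0.23036304] [-1.57073090e+00  3.06457934e-04 -1.23898213e+00] [ 0.75899725 -0.42483894 -0.14969469] 0.008
```

```bash
sed -i "s/c\['name'\]=n; return c/c['name']=n; c['rotation']=R.from_euler('xyz',c['rotation']).as_matrix(); return c/" h.py
python3 - <<'E'
import cv2,numpy as np
a=cv2.imread('pics/top0.png');b=cv2.imread('pics/scene0.png')
cv2.imwrite('pics/v1.png',np.vstack([cv2.resize(a,(480,300)),cv2.resize(b,(480,300))]))
cv2.imwrite('pics/v2.png',cv2.resize(a[160:340,220:460],(800,600),interpolation=cv2.INTER_CUBIC))
E
```

```text
(no output)
```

View pics/v1.png

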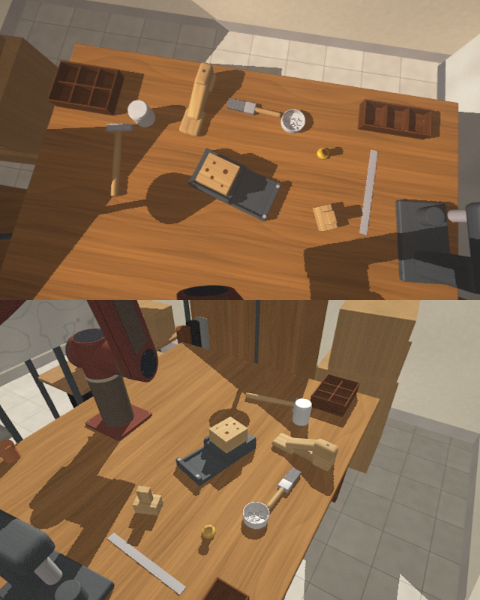

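View pics/v2.png

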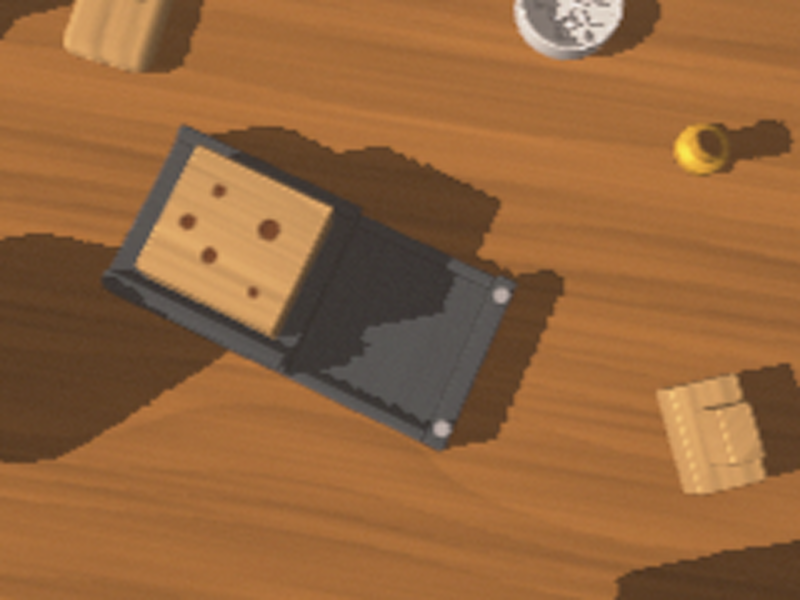

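```bash
cat > fit.py <<'E'
from h import *
from scipy.optimize import least_squares
def T(p,P,z0=0):
    c,s=np.cos(p[2]),np.sin(p[2]); P=np.asarray(P,float)
    return np.c_[p[0]+c*P[:,0]-s*P[:,1],p[1]+s*P[:,0]+c*P[:,1],P[:,2]+z0]
def fit(c,P,px,guess,z0=0,w=False):
    best=None
    for a in np.arange(0,6.28,.5):
        r=least_squares(lambda p:(proj(c,T(p,P,z0),w)-px).ravel(),[*guess,a],loss='soft_l1')
        if best is None or r.cost<best.cost: best=r
    return best.x,np.round(proj(c,T(best.x,P,z0),w)-px,1).tolist()
E
python3 - <<'E'
from fit import *
c=cap('top'); f=lambda L:np.array(L)/3.3333+[220,160]
S=[(-70,154,58),(70,154,58),(70,-132,36),(-70,-132,36)]
# which side is +x: -y is image-right; +x then = image... tried both by fit
for o in([(183,127),(105,280),(443,447),(515,283)],[(105,280),(183,127),(515,283),(443,447)]):
    p,r=fit(c,np.array(S)/1e3,f(o),(.4,-.1)); print('stand',p,r)
B=np.array([(-50,55,60),(50,55,60),(50,-55,60),(-50,-55,60)])/1e3
for o in([(200,145),(135,268),(275,337),(333,210)],[(135,268),(200,145),(333,210),(275,337)]):
    p,r=fit(c,B,f(o),(.4,-.1),.048); print('block',p,r)
print('chock z45',onz(c,f([(657,390),(690,494)]),.045), 'floor right', onz(c,f([(742,373),(765,475)]),.045))
E
```

```text
stand [0.50801159 0.01503313 0.61472245] [[-0.6, 97.0], [-0.1, -0.7], [-0.3, -96.6], [2.7, 0.5]]
stand [ 0.49749344  0.01755003 -0.27711495] [[-1.9, 0.6], [0.1, -2.5], [1.0, -0.5], [0.1, 1.0]]
block [0.54559259 0.09124943 0.68671657] [[0.3, 44.5], [0.0, -28.3], [-2.2, -70.8], [0.7, 2.3]]
block [0.51441392 0.08480634 6.00117964] [[0.1, 0.1], [-0.3, 0.1], [0.6, 0.0], [-0.4, -0.3]]
chock z45 [[ 0.46399287 -0.24058706  0.045     ]
 [ 0.39321463 -0.272865    0.045     ]] floor right [[ 0.48711966 -0.30214655  0.045     ]
 [ 0.41591883 -0.32605049  0.045     ]]
```

```bash
cat > plan.py <<'E'
from h import *
SO=np.array([.4975,.0175,0]); SY=-.277
RS=R.from_euler('z',SY)
def pose(x,y,z,tilt,flip=0):
    """tip position in stand frame mm; tilt deg: fingers point down (0) to stand -y (90)"""
    t=np.radians(tilt); yt=np.array([0,-np.sin(t),-np.cos(t)]); xt=np.array([1.,0,0])*(-1 if flip else 1)
    M=RS.as_matrix()@np.c_[xt,yt,np.cross(xt,yt)]
    return RS.apply([x/1e3,y/1e3,z/1e3])+SO-env.tips_ahead*M[:,1],R.from_matrix(M)
def rows(targets,closure,start=None):
    """targets: list of (pos,R)"""
    s=env.get_state(); p0=s['position']; r0=R.from_euler('xyz',s['orientation'])
    if start: p0,r0=start
    out=[]
    for p,r in targets:
        out.append([round(float(v),3) for v in [*(r0.inv().apply(p-p0)/.3),*((r0.inv()*r).as_rotvec()/(2*np.pi)),closure]])
    for o in out: print(o)
def lin(a,b,n):
    a,b=np.array(a,float),np.array(b,float); return [pose(*(a+(b-a)*k/n)) for k in range(1,n+1)]
def where():
    s=env.get_state(); M=R.from_euler('xyz',s['orientation']).as_matrix()
    tip=s['position']+.008*M[:,1]; q=RS.inv().apply(tip-SO)*1e3; y=RS.inv().apply(M[:,1])
    print('t',s['time'],'tip(stand mm)',q.round(1),'tilt',np.degrees(np.arctan2(-y[1],-y[2])).round(1),'F stand',RS.inv().apply(s['force']).round(1),'gap',round(s['finger_gap'],4),'j',np.round(s['joints'],2))
E
python3 - <<'E'
from plan import *
where(); rows([pose(0,175,180,0),pose(0,175,150,45)],.43)
E
```

```text
t 0.45 tip(stand mm) [-116.4 -665.5  222.4] tilt -0.0 F stand [-0.5 -0.4  0.8] gap 0.087 j [-1.37  0.22  1.53  0.    1.39 -0.13]
[-2.077, 0.142, 1.92, -0.0, -0.153, -0.0, 0.43]
[-2.092, 0.25, 1.931, -0.115, -0.145, -0.06, 0.43]
```

>>> move_arm(motion=[-1,0,0.93,0,-0.153,0,0.43,-1,0,0.93,0,-0.153,0,0.43,-1,0,0.93,0,-0.153,0,0.43,-1,0,0.93,0,-0.153,0,0.43,-1,0,0.93,0,-0.153,0,0.43,-1,0,0.93,0,-0.153,0,0.43,-1,0,0.93,0,-0.153,0,0.43,-1,0,0.93,0,-0.153,0,0.43,-1,0,0.93,0,-0.153,0,0.43,-1,0,0.93,0,-0.153,0,0.43,-1,0,0.93,0,-0.153,0,0.43,-1,0,0.93,0,-0.153,0,0.43])

```text
time: 1.45
position: [0.3703, -0.2151, 0.2309]
orientation: [-1.571, -0.001, -0.273]
force: [-0.2, 0.3, -0.3]
finger_gap: 0.0498
```

```bash
python3 - <<'E'
from plan import *
where(); rows([pose(0,175,180,0),pose(0,175,150,45)],.43)
c=cap('wrist'); print(c['fovy'],c['cx'],c['cy'],np.round(c['origin'],3)); cv2.imwrite('pics/v3.png',c['frame'])
E
```

```text
t 1.45 tip(stand mm) [ -58.7 -258.5  222.9] tilt 0.0 F stand [-0.3  0.2 -0.3] gap 0.0498 j [-0.71 -0.27  2.01 -0.    1.4  -0.44]
[0.201, 0.142, 1.444, 0.0, 0.001, 0.0, 0.43]
[0.201, 0.25, 1.463, -0.125, 0.0, 0.0, 0.43]
65.70646984690485 313.27549882904157 196.74109147515264 [ 0.391 -0.142  0.385]
```

View pics/v3.png

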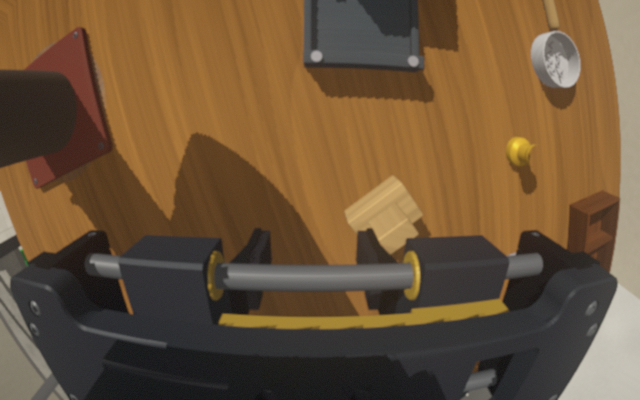

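>>> move_arm(motion=[0.2,0,1,0,0,0,0.43,0.2,0,1,0,0,0,0.43,0.2,0,1,0,0,0,0.43,0.2,0,1,0,0,0,0.43,0.2,0,1,0,0,0,0.43,0.2,0,1,0,0,0,0.43,0.2,0,1,0,0,0,0.43,0.2,0,1,0,0,0,0.43])

```text
time: 2.17
position: [0.5116, 0.058, 0.2305]
orientation: [-1.569, -0.001, -0.277]
force: [-0.3, -1.7, 0.7]
finger_gap: 0.0497
```

```bash
python3 - <<'E'
from plan import *
where(); rows([pose(0,175,140,45)],.43)
E
```

```text
t 2.1667 tip(stand mm) [  2.5  42.8 222.5] tilt -0.1 F stand [ 0.2 -1.7  0.7] gap 0.0497 j [-0.04 -0.05  1.81  0.    1.38  0.24]
[-0.009, 0.284, 0.459, -0.125, -0.0, 0.0, 0.43]
```

>>> move_arm(motion=[-0.01,0.2,0.46,-0.125,0,0,0.43,-0.01,0.2,0.46,-0.125,0,0,0.43,-0.01,0.2,0.46,-0.125,0,0,0.43,-0.01,0.284,0.46,-0.125,0,0,0.43,-0.01,0.284,0.46,-0.125,0,0,0.43,-0.01,0.284,0.46,-0.125,0,0,0.43,-0.01,0.284,0.46,-0.125,0,0,0.43,-0.01,0.284,0.46,-0.125,0,0,0.43])

```text
time: 2.83
position: [0.544, 0.1885, 0.1408]
orientation: [-2.362, 0.006, -0.277]
force: [0.5, 0.9, -1.5]
finger_gap: 0.0495
```

```bash
python3 - <<'E'
from plan import *
where(); c=cap('wrist'); cv2.imwrite('pics/v4.png',c['frame'])
b=[-2,155,68,45]; rows([pose(*b)]+lin(b,[-2,95,68,45],6),.43)
E
```

```text
t 2.8333 tip(stand mm) [ -2.1 171.5 135.2] tilt 45.3 F stand [ 0.2  1.  -1.5] gap 0.0495 j [ 0.49  0.66  1.31 -0.54  1.76  0.83]
[-0.002, 0.201, 0.124, 0.0, 0.0, -0.001, 0.43]
[-0.002, 0.225, 0.101, 0.0, 0.0, -0.001, 0.43]
[-0.001, 0.248, 0.077, 0.0, 0.0, -0.001, 0.43]
[-0.001, 0.272, 0.054, 0.0, 0.0, -0.001, 0.43]
[-0.001, 0.296, 0.03, 0.0, 0.0, -0.001, 0.43]
[-0.001, 0.319, 0.007, 0.0, 0.0, -0.001, 0.43]
[-0.001, 0.343, -0.017, 0.0, 0.0, -0.001, 0.43]
```

View pics/v4.png

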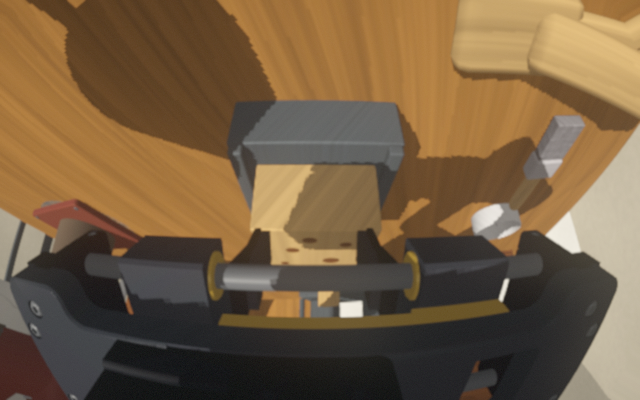

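```bash
python3 - <<'E'
from plan import *
c=cap('top')
for t in('last','hammer','glue'):
    s=env.silhouettes(c,t)
    if s:
        rr,cc=np.nonzero(s[0]['mask']); P=onz(c,np.c_[cc,rr],.06); q=RS.inv().apply(P-SO)*1e3; print(t,s[0]['confidence'],q.min(0).round(),q.max(0).round())
E
```

```text
last 0.79 [ 82. 199.  60.] [355. 315.  60.]
hammer 0.58 [-206.  343.   60.] [-19. 453.  60.]
glue 0.97 [ 61. 359.  60.] [121. 472.  60.]
```

```bash
python3 - <<'E'
from plan import *
b=[-2,148,72,45]; rows([pose(*b)]+lin(b,[-2,88,72,45],5)[2:],.43)
E
```

```text
[-0.006, 0.219, 0.107, -0.0, -0.001, -0.0, 0.43]
[-0.005, 0.304, 0.022, -0.0, -0.001, -0.0, 0.43]
[-0.005, 0.332, -0.006, -0.0, -0.001, -0.0, 0.43]
[-0.005, 0.36, -0.035, -0.0, -0.001, -0.0, 0.43]
```

>>> move_arm(motion=[-0.005,0.219,0.107,0,0,0,0.43,-0.005,0.219,0.107,0,0,0,0.43,-0.005,0.219,0.107,0,0,0,0.43,-0.005,0.24,0.086,0,0,0,0.43,-0.005,0.26,0.066,0,0,0,0.43,-0.005,0.275,0.051,0,0,0,0.43,-0.005,0.29,0.036,0,0,0,0.43,-0.005,0.305,0.021,0,0,0,0.43,-0.005,0.32,0.006,0,0,0,0.43,-0.005,0.335,-0.009,0,0,0,0.43,-0.005,0.35,-0.024,0,0,0,0.43,-0.005,0.36,-0.034,0,0,0,0.43])

```text
time: 4.08
position: [0.5202, 0.1087, 0.0766]
orientation: [-2.356, -0.001, -0.278]
force: [1.5, 4.5, 4.5]
finger_gap: 0.0496
```

```bash
python3 - <<'E'
from plan import *
where(); b=[-2,88,72,45]; rows(lin(b,[-2,64,72,45],6),.43)
c=cap('top'); cv2.imwrite('pics/t2.png',c['frame'])
print([ (s['confidence'],s['position']) for s in env.silhouettes(c,'block')])
E
```

```text
t 4.0833 tip(stand mm) [-3.1 88.3 71. ] tilt 45.0 F stand [0.2 4.7 4.5] gap 0.0496 j [ 0.4   0.61  1.53 -0.58  1.57  0.85]
[0.004, 0.008, -0.012, -0.0, -0.0, 0.0, 0.43]
[0.004, 0.017, -0.022, -0.0, -0.0, 0.0, 0.43]
[0.004, 0.027, -0.031, -0.0, -0.0, 0.0, 0.43]
[0.004, 0.036, -0.041, -0.0, -0.0, 0.0, 0.43]
[0.004, 0.045, -0.05, -0.0, -0.0, 0.0, 0.43]
[0.004, 0.055, -0.06, -0.0, -0.0, 0.0, 0.43]
[(0.6, [306.7, 240.1])]
```

>>> move_arm(motion=[0.004,0.01,-0.01,0,0,0,0.43,0.004,0.02,-0.02,0,0,0,0.43,0.004,0.03,-0.03,0,0,0,0.43,0.004,0.04,-0.04,0,0,0,0.43,0.004,0.05,-0.05,0,0,0,0.43,0.004,0.056,-0.056,0,0,0,0.43,0.004,0.062,-0.062,0,0,0,0.43,0.004,0.062,-0.062,0,0,0,0.43,0.004,0.062,-0.062,0,0,0,0.43])

```text
time: 4.93
position: [0.5136, 0.083, 0.076]
orientation: [-2.357, 0.001, -0.278]
force: [0.5, 0.1, -0.6]
finger_gap: 0.05
```

```bash
python3 - <<'E'
from plan import *
where()
a=cap('top')['frame'];b=cap('scene')['frame']; w=cap('wrist')['frame']
cv2.imwrite('pics/v5.png',np.vstack([np.hstack([cv2.resize(a[190:310,240:400],(400,300),interpolation=2),cv2.resize(b[130:280,220:420],(400,300),interpolation=2)]),np.hstack([cv2.resize(w,(480,300)),np.zeros((300,320,3),np.uint8)])]))
E
```

```text
t 4.9333 tip(stand mm) [-2.4 61.8 70.3] tilt 45.1 F stand [ 0.5  0.3 -0.6] gap 0.05 j [ 0.37  0.57  1.58 -0.6   1.54  0.84]
```

View pics/v5.png

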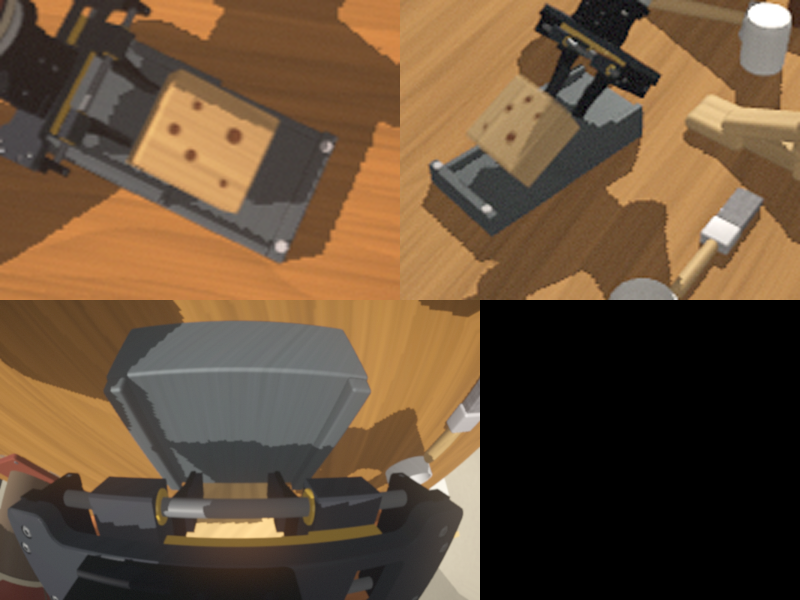

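```bash
cat > lean.py <<'E'
from plan import *
from scipy.optimize import least_squares
def corners(q,P):
    # q: x mm, pivot y mm, theta, yaw offset ; P block coords mm -> world
    x,yp,th,ya=q; P=np.asarray(P,float); u=P[:,1]+55; w=P[:,2]
    L=np.c_[P[:,0],u*np.cos(th)-w*np.sin(th),u*np.sin(th)+w*np.cos(th)]
    L=R.from_euler('z',ya).apply(L)+[x,yp,8]
    return RS.apply(L/1e3)+SO
E
python3 - <<'E'
from lean import *
c=cap('top'); px=np.array([(175,72),(280,125),(237,212),(132,165)])/2.5+[240,190]
P=[(50,55,60),(50,-55,60),(-50,-55,60),(-50,55,60)]
f=lambda q:(proj(c,corners(q,P))-px).ravel()
s=least_squares(f,[0,-40,.75,0],x_scale=[10,10,.2,.1]); print(s.x,np.degrees(s.x[2]),s.fun.round(1),'edge theta for yp',np.degrees(np.arctan2(40,-s.x[1])))
E
```

```text
[ 1.18369255e+00 -6.33220294e+01  8.65352394e-02  3.89008333e-03] 4.958103997019212 [ 1.1  0.6 -1.1 -1.4 -0.7  0.8  0.6 -0.1] edge theta for yp 32.28026193706787
```

```bash
python3 - <<'E'
from lean import *
b=cap('scene');cv2.imwrite('pics/s6.png',b['frame'])
m=env.silhouettes(b,'block')
a=cap('top')
A=cv2.resize(a['frame'][205:275,270:370],(400,280),interpolation=2);B=cv2.resize(b['frame'][150:240,240:340],(400,360),interpolation=2)
# overlay prediction for candidates
cv2.imwrite('pics/v6.png',np.vstack([cv2.resize(b['frame'][155:230,245:345],(800,600),interpolation=2)[:,:]]))
E
```

```text
(no output)
```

View pics/v6.png

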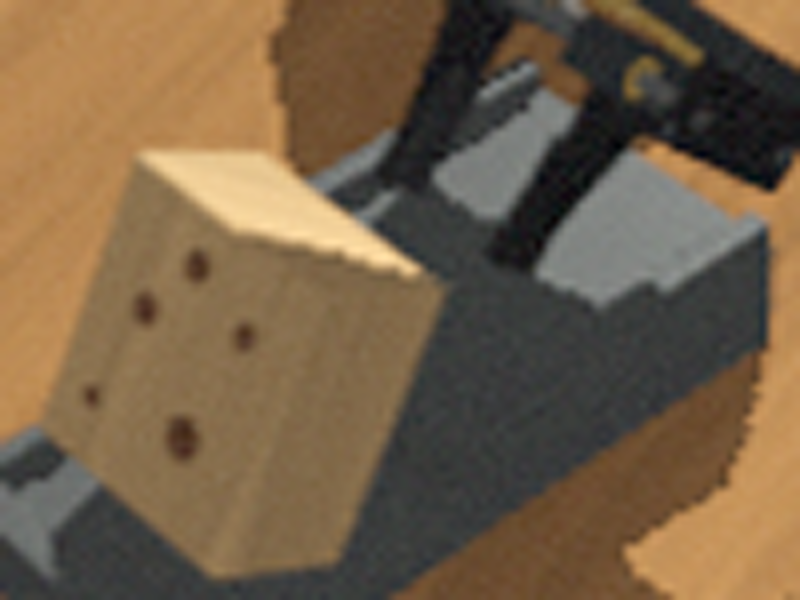

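```bash
python3 - <<'E'
from lean import *
where()
c=cap('scene'); px=np.array([(135,150),(265,152),(442,285),(45,425),(215,578),(340,565)])/8+[245,155]
P=[(-50,55,60),(-50,55,0),(50,55,0),(-50,-55,60),(50,-55,60),(50,-55,0)]
print('change since v6',np.abs(c['frame'].astype(int)-cv2.imread('pics/s6.png'))[150:240,240:340].max())
f=lambda q:(proj(c,corners(q,P))-px).ravel()
s=least_squares(f,[0,-40,1.,0],x_scale=[10,10,.2,.1]); print(s.x,np.degrees(s.x[2]),s.fun.round(1),'edge theta for yp',np.degrees(np.arctan2(40,-s.x[1])))
E
```

```text
t 5.2833 tip(stand mm) [-2.2 62.4 70.4] tilt 45.0 F stand [ 0.5 -0.9  0.2] gap 0.0496 j [ 0.37  0.57  1.58 -0.6   1.54  0.84]
change since v6 201
[ 6.98622040e-01 -3.70282461e+01  1.07114073e+00 -2.14194898e-02] 61.37184316091244 [-0.1 -0.1 -0.1 -0.7  0.7  0.5 -0.5  0.  -0.2  0.5  0.2 -0.4] edge theta for yp 47.20937851222593
```

```bash
python3 - <<'E'
from lean import *
pv=None
for i in range(4):
    c=cap('scene'); f=c['frame'].astype(int)[150:240,240:340]
    if pv is not None: print((np.abs(f-pv).max(2)>40).sum())
    pv=f
cv2.imwrite('pics/v7.png',cv2.resize(c['frame'][155:230,245:345],(800,600),interpolation=2))
E
```

```text
323
36
113
```

View pics/v7.png

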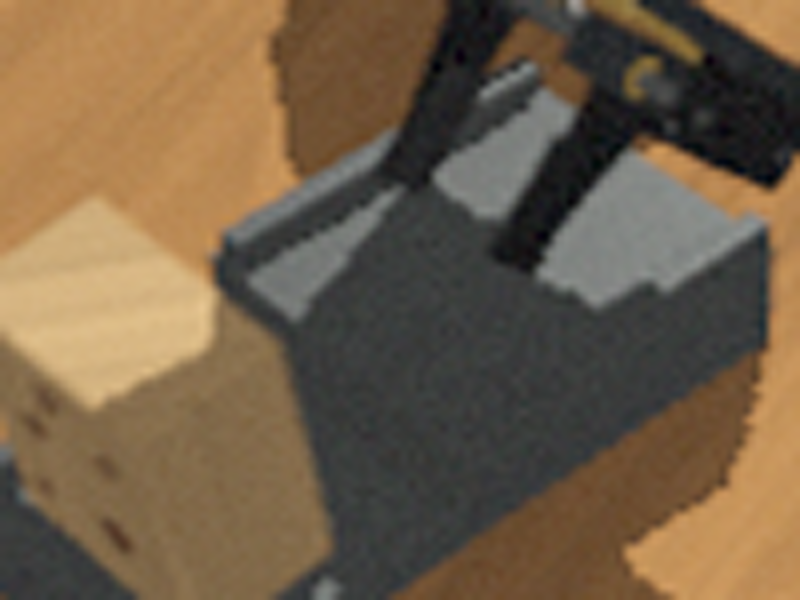

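```bash
python3 - <<'E'
from lean import *
pv=None; out=[]
for i in range(4):
    c=cap('scene'); f=c['frame'].astype(int)[150:260,200:340]
    if pv is not None: print((np.abs(f-pv).max(2)>40).sum())
    pv=f
t=cap('top')
A=cv2.resize(c['frame'][165:240,215:315],(800,600),interpolation=2)
B=cv2.resize(t['frame'][215:290,275:375],(400,300),interpolation=2)
cv2.imwrite('pics/v8.png',np.hstack([cv2.resize(A,(400,300)),B]))
for cc,n in((c,'scene'),(t,'top')):
    m=env.silhouettes(cc,'block')
    print(n,[(s['confidence'],s['position']) for s in m]); 
E
```

```text
261
163
301
scene [(0.81, [265.9, 207.5])]
top [(0.57, [341.7, 256.8])]
```

View pics/v8.png

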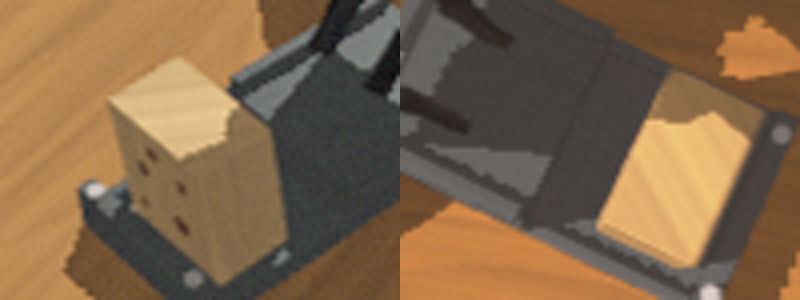

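```bash
cat > fitblk.py <<'E'
from lean import *
t=cap('top');c=cap('scene')
ps=np.array([(108,100),(180,57),(270,128),(182,160),(218,283),(287,237)])/4+[215,165]
Ps=[(-50,55,60),(-50,55,0),(50,55,0),(50,55,60),(50,-55,60),(50,-55,0)]
pt=np.array([(270,70),(198,228)])/4+[275,215]; Pt=[(50,55,0),(-50,55,0)]
f=lambda q:np.r_[(proj(c,corners(q,Ps))-ps).ravel(),(proj(t,corners(q,Pt))-pt).ravel()]
s=least_squares(f,[0,-50,1.57,0],x_scale=[10,10,.2,.1]); print(s.x,'theta',np.degrees(s.x[2]),s.fun.round(1)); 
# home prediction
h=[0,-56,np.pi/2,0]
print('home resid',f(h).round(1))
# stand refit using scene+top pins/edges unavailable; mask compare
for n,cc in(('scene',c),('top',t)):
    m=env.silhouettes(cc,'block')[0]['mask']
    P=[(a,b,d) for a in(-50,50) for b in(-55,55) for d in(0,60)]
    for y in(-46,-49,-52,-55,-58):
        k=np.zeros(m.shape,np.uint8); cv2.fillConvexPoly(k,cv2.convexHull(proj(cc,corners([0,y,np.pi/2,0],P)).astype(np.float32)).astype(np.int32),1)
        print(n,y,(k&m).sum()/(k|m).sum())
E
python3 fitblk.py
```

```text
[-4.07973088e+00 -3.79260029e+01  1.61786935e+00 -3.11650497e-02] theta 92.69708533328058 [-0.7 -1.4 -0.4 -1.2 -0.5 -0.1  2.8  3.5 -0.5  0.3 -0.5  0.3  0.2  1.1
 -1.1 -0.3]
home resid [-4.1  1.5 -3.7  1.9 -2.8  2.8  0.6  6.2 -4.1  4.  -4.2  4.2  5.3  1.5
  5.3  0.7]
scene -46 0.874106652006597
scene -49 0.8122015915119364
scene -52 0.7473145780051151
scene -55 0.7045908183632734
scene -58 0.6623439000960615
top -46 0.7967836257309941
top -49 0.7267525035765379
top -52 0.6500341763499659
top -55 0.6019736842105263
top -58 0.5343415248897291
```

```bash
python3 - <<'E'
from plan import *
where(); rows([pose(-3,50,100,35),pose(-3,8,82,35)]+lin([-3,8,82,35],[-3,-26,34,35],3)+lin([-3,-26,34,35],[-3,-36,30,35],2),.43)
E
```

```text
t 6.0833 tip(stand mm) [-2.1 62.5 70.5] tilt 45.0 F stand [0.9 0.2 0.4] gap 0.0501 j [ 0.37  0.57  1.58 -0.6   1.54  0.84]
[-0.003, -0.04, -0.104, 0.028, -0.0, -0.0, 0.43]
[-0.003, 0.102, -0.16, 0.028, -0.0, -0.0, 0.43]
[-0.003, 0.166, -0.149, 0.028, -0.0, -0.0, 0.43]
[-0.003, 0.231, -0.138, 0.028, -0.0, -0.0, 0.43]
[-0.003, 0.295, -0.127, 0.028, -0.0, -0.0, 0.43]
[-0.003, 0.312, -0.134, 0.028, -0.0, -0.0, 0.43]
[-0.003, 0.328, -0.141, 0.028, -0.0, -0.0, 0.43]
```

>>> move_arm(motion=[-0.003,-0.04,-0.104,0.028,0,0,0.43,-0.003,-0.04,-0.104,0.028,0,0,0.43,-0.003,0.03,-0.13,0.028,0,0,0.43,-0.003,0.102,-0.16,0.028,0,0,0.43,-0.003,0.102,-0.16,0.028,0,0,0.43,-0.003,0.166,-0.149,0.028,0,0,0.43,-0.003,0.231,-0.138,0.028,0,0,0.43,-0.003,0.27,-0.131,0.028,0,0,0.43,-0.003,0.295,-0.127,0.028,0,0,0.43,-0.003,0.295,-0.127,0.028,0,0,0.43])

```text
time: 6.92
position: [0.4875, -0.0028, 0.0394]
orientation: [-2.181, 0.002, -0.278]
force: [0.9, 1.1, 0.6]
finger_gap: 0.05
```

```bash
python3 - <<'E'
from plan import *
where(); b=[-3,-26,34,35]; rows(lin(b,[-3,-44,28,35],9),.43)
E
```

```text
t 6.9167 tip(stand mm) [ -4.1 -26.8  32.8] tilt 35.0 F stand [0.5 1.3 0.6] gap 0.05 j [ 0.19  0.41  1.82 -0.57  1.27  0.73]
[0.004, 0.001, -0.004, -0.0, 0.0, -0.0, 0.43]
[0.004, 0.006, -0.008, -0.0, 0.0, -0.0, 0.43]
[0.004, 0.012, -0.013, -0.0, 0.0, -0.0, 0.43]
[0.004, 0.018, -0.017, -0.0, 0.0, -0.0, 0.43]
[0.004, 0.023, -0.021, -0.0, 0.0, -0.0, 0.43]
[0.004, 0.029, -0.025, -0.0, 0.0, -0.0, 0.43]
[0.004, 0.035, -0.029, -0.0, 0.0, -0.0, 0.43]
[0.004, 0.04, -0.034, -0.0, 0.0, -0.0, 0.43]
[0.004, 0.046, -0.038, -0.0, 0.0, -0.0, 0.43]
```

>>> move_arm(motion=[0.003,0.006,-0.008,0,0,0,0.43,0.003,0.012,-0.013,0,0,0,0.43,0.003,0.018,-0.017,0,0,0,0.43,0.003,0.023,-0.021,0,0,0,0.43,0.003,0.029,-0.025,0,0,0,0.43,0.003,0.035,-0.029,0,0,0,0.43,0.003,0.04,-0.034,0,0,0,0.43,0.003,0.046,-0.038,0,0,0,0.43,0.003,0.046,-0.038,0,0,0,0.43])

```text
time: 7.67
position: [0.4848, -0.0194, 0.0357]
orientation: [-2.18, -0.0, -0.278]
force: [1.5, 3.6, 2.1]
finger_gap: 0.0494
```

```bash
python3 - <<'E'
from plan import *
where(); b=[-3,-44,28,35]; rows(lin(b,[-3,-54,28,35],10),.43)
E
```

```text
t 7.6667 tip(stand mm) [ -2.1 -43.6  29.1] tilt 34.9 F stand [0.5 3.9 2.1] gap 0.0494 j [ 0.16  0.4   1.84 -0.58  1.25  0.72]
[-0.003, 0.006, -0.002, -0.0, -0.0, -0.0, 0.43]
[-0.003, 0.008, -0.004, -0.0, -0.0, -0.0, 0.43]
[-0.003, 0.01, -0.007, -0.0, -0.0, -0.0, 0.43]
[-0.003, 0.011, -0.01, -0.0, -0.0, -0.0, 0.43]
[-0.003, 0.013, -0.013, -0.0, -0.0, -0.0, 0.43]
[-0.003, 0.015, -0.015, -0.0, -0.0, -0.0, 0.43]
[-0.003, 0.017, -0.018, -0.0, -0.0, -0.0, 0.43]
[-0.003, 0.019, -0.021, -0.0, -0.0, -0.0, 0.43]
[-0.003, 0.021, -0.024, -0.0, -0.0, -0.0, 0.43]
[-0.003, 0.023, -0.026, -0.0, -0.0, -0.0, 0.43]
```

>>> move_arm(motion=[0,0.002,-0.003,0,0,0,0.43,0,0.004,-0.006,0,0,0,0.43,0,0.005,-0.008,0,0,0,0.43,0,0.007,-0.01,0,0,0,0.43,0,0.007,-0.01,0,0,0,0.43])

```text
time: 8.08
position: [0.4844, -0.0212, 0.0357]
orientation: [-2.177, -0.001, -0.278]
force: [2.1, 11.6, 4.1]
finger_gap: 0.0494
```

>>> move_arm(motion=[0,0.002,-0.003,0,0,0,0.43,0,0.003,-0.005,0,0,0,0.43,0,0.003,-0.005,0,0,0,0.43])

```text
time: 8.33
position: [0.4844, -0.0215, 0.0357]
orientation: [-2.174, -0.002, -0.278]
force: [2.2, 17.6, 4.2]
finger_gap: 0.0495
```

```bash
python3 - <<'E'
from plan import *
where()
E
```

```text
t 8.3333 tip(stand mm) [ -1.9 -45.6  29.2] tilt 34.6 F stand [-2.7 17.5  4.2] gap 0.0495 j [ 0.15  0.39  1.85 -0.58  1.24  0.72]
```

```bash
cat >> plan.py <<'E'
def down(x,y,z,yaw): return np.array([x,y,z]),R.from_euler('xyz',[-np.pi/2,0,yaw])
E
python3 - <<'E'
from plan import *
rows([pose(-2,-41,29.5,35),pose(-2,-20,60,35),pose(-2,8,100,35),pose(-2,8,200,20),pose(-2,-60,200,0)],.43)
E
```

```text
[-0.0, -0.01, 0.012, -0.001, -0.0, 0.0, 0.43]
[-0.0, -0.133, 0.012, -0.001, -0.0, 0.0, 0.43]
[0.0, -0.296, 0.013, -0.001, -0.0, 0.0, 0.43]
[0.001, -0.569, -0.183, 0.041, -0.0, 0.0, 0.43]
[0.001, -0.437, -0.378, 0.096, -0.0, 0.0, 0.43]
```

>>> move_arm(motion=[0,-0.015,0.025,0,0,0,0.43,0,-0.06,0.025,0,0,0,0.43,0,-0.14,0.025,0,0,0,0.43,0,-0.3,0.025,0,0,0,0.43,0,-0.3,0.025,0,0,0,0.43,0,-0.57,-0.18,0.041,0,0,0,0,-0.57,-0.18,0.041,0,0,0,0,-0.57,-0.18,0.096,0,0,0,0,-0.57,-0.3,0.096,0,0,0,0,-0.57,-0.3,0.096,0,0,0])

```text
time: 9.17
position: [0.492, -0.0041, 0.234]
orientation: [-1.573, -0.011, -0.277]
force: [0.0, -0.5, -0.1]
finger_gap: 0.0753
```

```bash
python3 - <<'E'
from plan import *
where(); rows([down(.47,-.349,.25,.427)],0)
E
```

```text
t 9.1667 tip(stand mm) [  0.7 -22.3 226. ] tilt 0.1 F stand [ 0.1 -0.4 -0.1] gap 0.0753 j [-0.17 -0.11  1.87 -0.    1.38  0.11]
[0.245, -0.048, -1.126, 0.001, -0.112, 0.001, 0.0]
```

```bash
python3 - <<'E'
from plan import *
import pickle
c=cap('wrist'); pickle.dump(c,open('w9.pkl','wb')); cv2.imwrite('pics/v9.png',c['frame'])
E
```

>>> move_arm(motion=[0.23,-0.05,-1,0,-0.112,0,0,0.23,-0.05,-1,0,-0.112,0,0,0.23,-0.05,-1,0,-0.112,0,0,0.23,-0.05,-1,0,-0.112,0,0,0.23,-0.05,-1,0,-0.112,0,0,0.23,-0.05,-1,0,-0.112,0,0,0.23,-0.05,-1,0,-0.112,0,0,0.23,-0.05,-1,0,-0.112,0,0,0.23,-0.05,-1,0,-0.112,0,0])

```text
time: 9.97
position: [0.4722, -0.3145, 0.2439]
orientation: [-1.577, 0.008, 0.421]
force: [-0.7, 0.5, -1.0]
finger_gap: 0.0869
```

```bash
python3 - <<'E'
from plan import *
import pickle
where()
c=cap('wrist'); pickle.dump(c,open('w10.pkl','wb'))
a=cv2.imread('pics/v9.png'); print(proj(c,[[.439,-.28,.045]],True))
p=proj(c,[[.439,-.28,.045]],True)[0].astype(int); x,y=np.clip(p[0]-100,0,440),np.clip(p[1]-75,0,250)
print(x,y)
cv2.imwrite('pics/v10.png',np.hstack([cv2.resize(a[150-150:300-50,190:450],(416,400),interpolation=2),cv2.resize(c['frame'][y:y+150,x:x+150],(384,400),interpolation=2)]))
E
```

```text
t 9.9667 tip(stand mm) [  66.5 -326.3  235.9] tilt 0.6 F stand [-0.8  0.3 -1. ] gap 0.0869 j [-0.72  0.07  1.66 -0.01  1.4  -1.14]
[[300.19329718 135.00051353]]
200 60
```

View pics/v10.png

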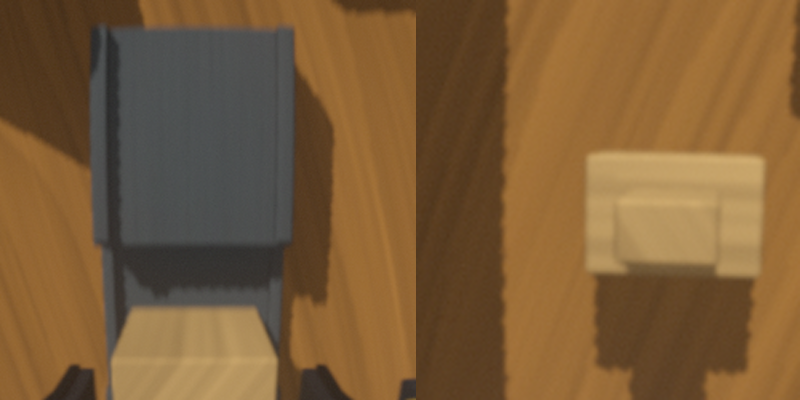

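```bash
python3 - <<'E'
from fit import *
import pickle
c=pickle.load(open('w10.pkl','rb'))
px=(np.array([(586,155),(765,155),(762,277),(586,275),(615,200),(718,200),(718,263),(615,263)])-[416,0])/[2.56,2.6667]+[200,60]
P=np.array([(-40,26,45),(40,26,45),(40,-26,45),(-40,-26,45),(-20,12,100),(20,12,100),(20,-12,100),(-20,-12,100)])/1e3
p,r=fit(c,P,px,(.44,-.28),0,True); print('chock',p,np.degrees(p[2]),r)
c=pickle.load(open('w9.pkl','rb')); f=lambda L:np.array(L)/1.6+[190,0]
S=np.array([(-70,154,58),(70,154,58),(70,0,58),(-70,0,58)])/1e3
p,r=fit(c,S,f([(93,26),(294,28),(291,244),(96,244)]),(.5,.02),0,True); print('stand',p,r)
B=onz(c,f([(112,360),(275,360)]),.118); b2=onz(c,f([(128,308),(258,308)]),.008)
for q in(B,b2):
    d=q-[p[0],p[1],0]; co,si=np.cos(p[2]),np.sin(p[2]); print('block rear edge in stand',np.c_[co*d[:,0]+si*d[:,1],-si*d[:,0]+co*d[:,1]].round(4).tolist(),q.round(3).tolist())
E
```

```text
chock [ 0.44215837 -0.28580477  0.40890002] 23.428245105298426 [[-0.6, 0.1], [-0.1, 0.4], [0.0, -0.4], [0.0, -0.3], [-0.4, -0.5], [0.8, -0.3], [0.5, 0.6], [-0.2, 0.3]]
stand [ 0.49946306  0.02310733 -0.28293922] [[-2.3, -1.5], [2.9, -2.1], [3.0, 1.6], [-3.6, 1.3]]
block rear edge in stand [[-0.0479, -0.0589], [0.0485, -0.0588]] [[0.437, -0.02, 0.118], [0.53, -0.047, 0.118]]
block rear edge in stand [[-0.0518, -0.0577], [0.0523, -0.0575]] [[0.434, -0.018, 0.008], [0.534, -0.047, 0.008]]
```

```bash
python3 - <<'E'
from plan import *
import pickle
c=pickle.load(open('w9.pkl','rb')); f=lambda L:np.array(L)/1.6+[190,0]
e=onz(c,f([(108,246),(275,246)]),.048); b=onz(c,f([(112,360),(275,360)]),.118); n=np.array([.2785,.960,0])
print('edge',e.round(4).tolist(),'gap',(e-b)@n, 'edge mid',e.mean(0),'blk mid',b.mean(0))
rows([down(.4422,-.2858,.16,.409),down(.4422,-.2858,.068,.409)],0)
E
```

```text
edge [[0.442, 0.0382, 0.048], [0.5541, 0.0059, 0.048]] gap [0.05730357 0.05744284] edge mid [0.49804049 0.02202538 0.048     ] blk mid [ 0.48328306 -0.03345718  0.118     ]
[-0.056, 0.278, 0.12, 0.001, 0.002, -0.001, 0.0]
[-0.054, 0.585, 0.121, 0.001, 0.002, -0.001, 0.0]
```

>>> move_arm(motion=[-0.056,0.1,0.12,0,0.002,0,0,-0.056,0.278,0.12,0,0.002,0,0,-0.056,0.278,0.12,0,0.002,0,0,-0.054,0.4,0.12,0,0.002,0,0,-0.054,0.5,0.12,0,0.002,0,0,-0.054,0.585,0.12,0,0.002,0,0,-0.054,0.585,0.12,0,0.002,0,0,-0.054,0.585,0.12,0,0.002,0,0.6,-0.054,0.585,0.12,0,0.002,0,0.7,-0.054,0.585,0.12,0,0.002,0,0.8,-0.054,0.585,0.12,0,0.002,0,0.8,-0.054,0.585,0.12,0,0.002,0,0.8])

```text
time: 11.02
position: [0.4452, -0.2841, 0.0706]
orientation: [-1.578, 0.003, 0.414]
force: [0.4, 0.4, 0.9]
finger_gap: 0.0615
```

```bash
sed -i 's/^SO=.*/SO=np.array([.4983,.0213,0]); SY=-.282/' plan.py; python3 - <<'E'
from plan import *
where(); s=env.get_state(); print(s['position'],s['orientation']); rows([down(.4422,-.2858,.25,.409), down(*pose(0,-26,0,0)[0][:2],.25,SY)],.8)
E
```

```text
t 11.0167 tip(stand mm) [  34.  -308.2   62.6] tilt 0.4 F stand [0.3 0.5 0.9] gap 0.0615 j [-0.71  0.16  1.91 -0.01  1.06 -1.12]
[ 0.44516179 -0.28410878  0.07061662] [-1.57827168  0.00281675  0.4135099 ]
[-0.013, -0.598, -0.006, 0.001, 0.001, -0.0, 0.8]
[0.514, -0.605, 0.79, 0.001, 0.111, -0.0, 0.8]
```

>>> move_arm(motion=[-0.009,0.008,-0.006,0,0,0,0.9,-0.009,0.008,-0.006,0,0,0,0.9,-0.009,0.008,-0.006,0,0,0,0.9,-0.009,0.008,-0.006,0,0,0,0.9,-0.009,0.008,-0.006,0,0,0,0.9,-0.009,0.008,-0.006,0,0,0,0.9])

```text
time: 11.52
position: [0.4423, -0.2863, 0.0666]
orientation: [-1.576, 0.004, 0.413]
force: [-0.8, -0.3, 1.6]
finger_gap: 0.0402
```

```bash
python3 - <<'E'
from plan import *
where(); s=env.get_state(); print(s['position'],s['orientation']); rows([down(.4422,-.2858,.25,.409), down(*pose(0,-26,0,0)[0][:2],.25,SY)],.9)
E
```

```text
t 11.5167 tip(stand mm) [  31.8 -311.1   58.6] tilt 0.4 F stand [-0.7 -0.5  1.6] gap 0.0402 j [-0.72  0.17  1.92 -0.01  1.05 -1.13]
[ 0.44230863 -0.28632813  0.0665681 ] [-1.57573194  0.00432231  0.41339808]
[-0.002, -0.611, -0.001, 0.001, 0.001, -0.001, 0.9]
[0.525, -0.618, 0.794, 0.001, 0.111, -0.0, 0.9]
```

>>> move_arm(motion=[0,-0.2,0,0,0,0,0.9,0,-0.4,0,0,0,0,0.9,0,-0.61,0,0,0,0,0.9,0,-0.61,0,0,0,0,0.9,0,-0.61,0,0,0,0,0.9,0.52,-0.618,0.79,0,0.111,0,0.9,0.52,-0.618,0.79,0,0.111,0,0.9,0.52,-0.618,0.79,0,0.111,0,0.9,0.52,-0.618,0.79,0,0.111,0,0.9,0.52,-0.618,0.79,0,0.111,0,0.9,0.52,-0.618,0.79,0,0.111,0,0.9,0.525,-0.618,0.794,0,0.111,0,0.9])

```text
time: 12.52
position: [0.4876, -0.0216, 0.2497]
orientation: [-1.577, 0.0, -0.29]
force: [1.2, 0.2, -1.6]
finger_gap: 0.0396
```

>>> move_arm(motion=[0,0,0,0,0,0,0.9,0,0,0,0,0,0,0.9])

```text
time: 12.68
position: [0.4878, -0.0206, 0.2496]
orientation: [-1.577, 0.001, -0.279]
force: [-0.1, 0.2, -1.2]
finger_gap: 0.0399
```

```bash
python3 - <<'E'
from plan import *
where(); s=env.get_state(); print(s['position'],s['orientation'])
g=lambda y,z:down(*pose(0,y,0,0)[0][:2],z,SY)
rows([g(-26,.25),g(-26,.15),g(-26,.12)],.9)
c=cap('wrist'); cv2.imwrite('pics/v11.png',cv2.resize(c['frame'][130:300,190:450],(780,510),interpolation=2))
E
```

```text
t 12.6833 tip(stand mm) [  1.5 -43.2 241.6] tilt 0.3 F stand [-0.1  0.1 -1.2] gap 0.0399 j [-0.2  -0.12  1.85 -0.01  1.42  0.08]
[ 0.48775466 -0.0206023   0.24962785] [-1.57689376e+00  8.27361589e-04 -2.78558026e-01]
[-0.005, -0.002, 0.057, 0.001, 0.001, -0.0, 0.9]
[-0.005, 0.332, 0.059, 0.001, 0.001, -0.0, 0.9]
[-0.005, 0.432, 0.06, 0.001, 0.001, -0.0, 0.9]
```

View pics/v11.png

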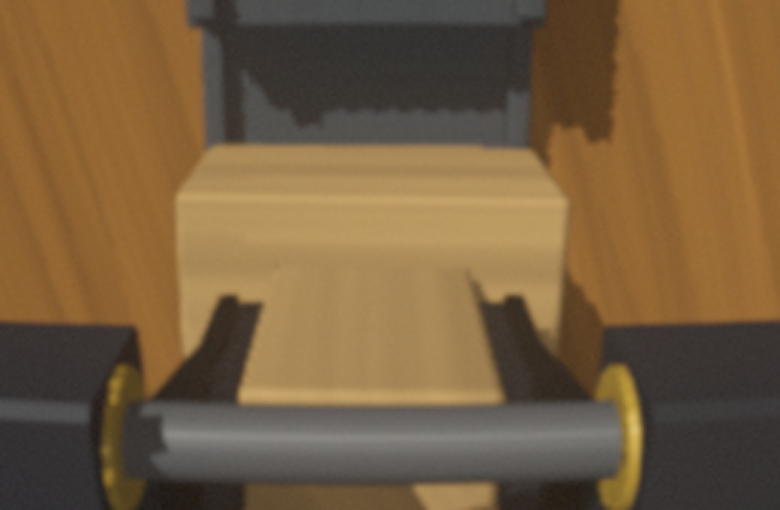

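>>> move_arm(motion=[-0.005,0,0.058,0,0.0005,0,0.9,-0.005,0,0.058,0,0.0005,0,0.9,-0.005,0,0.058,0,0.0005,0,0.9,-0.005,0.1,0.059,0,0.0005,0,0.9,-0.005,0.2,0.06,0,0.0005,0,0.9,-0.005,0.3,0.06,0,0.0005,0,0.9,-0.005,0.38,0.06,0,0.0005,0,0.9,-0.005,0.41,0.06,0,0.0005,0,0.9,-0.005,0.41,0.06,0,0.0005,0,0.9,-0.005,0.41,0.06,0,0.0005,0,0.9])

```text
time: 13.57
position: [0.4916, -0.007, 0.1275]
orientation: [-1.577, -0.0, -0.288]
force: [0.1, -0.9, -0.7]
finger_gap: 0.04
```

```bash
python3 - <<'E'
from plan import *
where(); s=env.get_state(); print(s['position'],s['orientation'])
c=cap('top'); cv2.imwrite('pics/t12.png',c['frame'])
c=cap('scene'); print([(s['confidence'],s['position']) for s in env.silhouettes(c,'block')])
E
```

```text
t 13.5667 tip(stand mm) [  1.4 -29.1 119.5] tilt 0.4 F stand [ 0.3 -0.9 -0.7] gap 0.04 j [-0.17  0.    1.97 -0.01  1.17  0.12]
[ 0.49155731 -0.00700627  0.12751206] [-1.57722301e+00 -1.27759893e-05 -2.88219944e-01]
[(0.64, [342.0, 284.8]), (0.6, [264.3, 207.1])]
```

>>> move_arm(motion=[0,0.015,0.004,0,0,0,0.9,0,0.03,0.004,0,0,0,0.9,0,0.04,0.004,0,0,0,0.9,0,0.05,0.004,0,0,0,0.9,0,0.05,0.004,0,0,0,0.9])

```text
time: 14.13
position: [0.4924, -0.0055, 0.1137]
orientation: [-1.578, -0.001, -0.287]
force: [-3.6, -2.0, 11.0]
finger_gap: 0.0399
```

```bash
python3 -c "
from plan import *
where()"
```

```text
t 14.1333 tip(stand mm) [  1.8 -27.4 105.7] tilt 0.4 F stand [-2.9 -3.  11. ] gap 0.0399 j [-0.17  0.02  1.97 -0.01  1.14  0.12]
```

>>> move_arm(motion=[0,0,-0.003,0,0,0,0.9,0,0,-0.005,0,0,0,0.9,0,0,-0.007,0,0,0,0.9,0,0,-0.007,0,0,0,0.9])

```text
time: 14.47
position: [0.4921, -0.0064, 0.1135]
orientation: [-1.575, -0.002, -0.287]
force: [-2.0, 2.9, 8.2]
finger_gap: 0.0398
```

```bash
python3 -c "
from plan import *
where(); print(env.get_state()['position'])"
```

```text
t 14.4667 tip(stand mm) [  1.7 -28.3 105.5] tilt 0.3 F stand [-2.7  2.2  8.2] gap 0.0398 j [-0.17  0.02  1.98 -0.01  1.14  0.12]
[ 0.49206562 -0.00636406  0.11347869]
```

Continue in small steps.

>>> move_arm(motion=[0,0,-0.003,0,0,0,0.9,0,0,-0.005,0,0,0,0.9,0,0,-0.005,0,0,0,0.9])

```text
time: 14.72
position: [0.4908, -0.0085, 0.1121]
orientation: [-1.577, -0.001, -0.287]
force: [-0.6, -0.7, -2.4]
finger_gap: 0.0393
```

>>> move_arm(motion=[0,0,-0.003,0,0,0,0.9,0,0,-0.004,0,0,0,0.9,0,0,-0.004,0,0,0,0.9])

```text
time: 14.97
position: [0.49, -0.0094, 0.1116]
orientation: [-1.577, 0.001, -0.287]
force: [0.8, 1.6, -1.5]
finger_gap: 0.0399
```

```bash
python3 -c "
from plan import *
where(); print(env.get_state()['position'])"
```

```text
t 14.9667 tip(stand mm) [  0.6 -31.8 103.6] tilt 0.3 F stand [ 0.4  1.8 -1.5] gap 0.0399 j [-0.18  0.02  1.98 -0.01  1.14  0.11]
[ 0.49004142 -0.00937485  0.11162033]
```

>>> move_arm(motion=[0,0.012,0,0,0,0,0.9,0,0.024,0,0,0,0,0.9,0,0.036,0,0,0,0,0.9,0,0.048,0,0,0,0,0.9,0,0.06,0,0,0,0,0.9,0,0.06,0,0,0,0,0.9])

```text
time: 15.47
position: [0.49, -0.0095, 0.0931]
orientation: [-1.577, 0.001, -0.287]
force: [1.5, 2.6, -2.2]
finger_gap: 0.0398
```

```bash
python3 -c "
from plan import *
where(); print(env.get_state()['position'])"
```

```text
t 15.4667 tip(stand mm) [  0.6 -31.9  85.1] tilt 0.3 F stand [ 0.7  3.  -2.2] gap 0.0398 j [-0.18  0.05  1.99 -0.01  1.1   0.11]
[ 0.49000431 -0.00946693  0.09308764]
```

>>> move_arm(motion=[0,0.01,0.003,0,0,0,0.9,0,0.02,0.003,0,0,0,0.9,0,0.03,0.003,0,0,0,0.9,0,0.04,0.003,0,0,0,0.9,0,0.05,0.003,0,0,0,0.9,0,0.058,0.003,0,0,0,0.9,0,0.062,0.003,0,0,0,0.9,0,0.062,0.003,0,0,0,0.9])

```text
time: 16.13
position: [0.4902, -0.009, 0.075]
orientation: [-1.577, 0.001, -0.287]
force: [0.3, 0.1, -1.2]
finger_gap: 0.0398
```

```bash
python3 -c "
from plan import *
where(); print(env.get_state()['position'])"
```

```text
t 16.1333 tip(stand mm) [  0.6 -31.4  67. ] tilt 0.4 F stand [ 0.3  0.1 -1.2] gap 0.0398 j [-0.18  0.08  2.   -0.01  1.06  0.12]
[ 0.49018011 -0.00900734  0.07497457]
```

Force is near zero at about 0.4 mm above the floor. I'll seat it with a slight press, then open and rise.

>>> move_arm(motion=[0,0.004,0,0,0,0,0.9,0,0.006,0,0,0,0,0.9,0,0.006,0,0,0,0,0.9])

```text
time: 16.38
position: [0.4907, -0.009, 0.0745]
orientation: [-1.577, -0.0, -0.287]
force: [-3.0, 2.1, 5.4]
finger_gap: 0.0399
```

>>> move_arm(motion=[0,-0.004,0,0,0,0,0.5,0,-0.004,0,0,0,0,0.3,0,-0.004,0,0,0,0,0.3,0,-0.004,0,0,0,0,0.3,0,-0.004,0,0,0,0,0.3,0,-0.1,0,0,0,0,0.3,0,-0.2,0,0,0,0,0.3,0,-0.4,0,0,0,0,0.3,0,-0.6,0,0,0,0,0.3,0,-0.6,0,0,0,0,0.3])

```text
time: 17.22
position: [0.4908, -0.0079, 0.2561]
orientation: [-1.577, -0.001, -0.287]
force: [1.7, 0.4, 0.2]
finger_gap: 0.0607
```

>>> move_arm(motion=[0,0,0.4,0,0,0,0,0,0,0.8,0,0,0,0,0,0,0.8,0,0,0,0,0,0,0.8,0,0,0,0,0,0,0.8,0,0,0,0,0,0,0.8,0,0,0,0,0,0,0.8,0,0,0,0])

```text
time: 17.8
position: [0.5591, 0.2277, 0.2514]
orientation: [-1.575, 0.001, -0.283]
force: [-1.2, -0.2, 0.1]
finger_gap: 0.0866
```

```bash
python3 - <<'E'
from lean import *
where()
t=cap('top');c=cap('scene')
P=[(a,b,d) for a in(-50,50) for b in(-55,55) for d in(0,60)]
def box(x,y,z): return [(a,b,d) for a in x for b in y for d in z]
A=[]
for n,cc,(x0,y0) in(('scene',c,(215,155)),('top',t,(275,205))):
    A.append(cv2.resize(cc['frame'][y0:y0+90,x0:x0+100],(400,360),interpolation=2))
    m=env.silhouettes(cc,'block')[0]['mask']
    for y in(-50,-53,-56,-59,-62):
        k=np.zeros(m.shape,np.uint8); cv2.fillConvexPoly(k,cv2.convexHull(proj(cc,corners([0,y,np.pi/2,0],P)).astype(np.float32)).astype(np.int32),1)
        print(n,y,round((k&m).sum()/(k|m).sum(),3))
cv2.imwrite('pics/v12.png',np.hstack(A))
E
```

```text
t 17.8 tip(stand mm) [  0.9 215.1 243.4] tilt 0.2 F stand [-1.1 -0.5  0.1] gap 0.0866 j [ 0.26  0.16  1.56 -0.    1.43  0.54]
scene -50 0.81
scene -53 0.832
scene -56 0.856
scene -59 0.852
scene -62 0.812
top -50 0.729
top -53 0.802
top -56 0.867
top -59 0.941
top -62 0.893
```

View pics/v12.png

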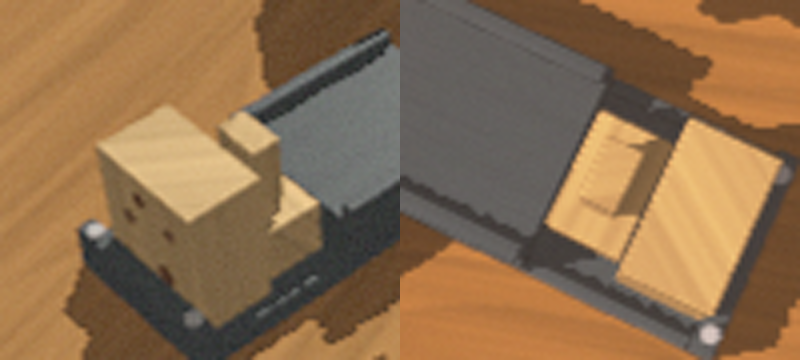

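```bash
python3 - <<'E'
from lean import *
c=cap('top'); g=lambda L:(np.array(L)-[400,0])/4+[275,205]
def y(L,z): return (RS.inv().apply(onz(c,g(L),z)-SO)*1e3).round(1)[:,:2].tolist()
print('blk rear',y([(687,118),(617,278)],.118)); print('blk front',y([(785,158),(712,320)],.118))
print('step edge',y([(603,98),(532,250)],.048)); print('chock base rear',y([(603,110),(545,227)],.053))
# sub-pixel profiles along stand y at x=-45 on z=.118 / z=.048 planes
img=cv2.GaussianBlur(c['frame'],(0,0),.6).astype(np.float32)
for x,z,ys in((0,.118,range(-130,-40,2)),):
    for xx in(-30,0,30):
        W=RS.apply(np.array([[xx,k,z*1e3] for k in ys])/1e3)+SO; p=proj(c,W).astype(np.float32)
        v=cv2.remap(img,p[:,0].reshape(1,-1),p[:,1].reshape(1,-1),1)[0][:,2]
        print(xx,dict(zip(ys,v.astype(int))))
E
```

```text
blk rear [[48.4, -57.9], [-53.7, -60.6]]
blk front [[52.0, -119.7], [-51.4, -119.9]]
step edge [[48.4, -4.6], [-57.4, -6.0]]
chock base rear [[40.7, -8.2], [-41.4, -7.3]]
-30 {-130: np.int64(103), -128: np.int64(89), -126: np.int64(75), -124: np.int64(71), -122: np.int64(76), -120: np.int64(98), -118: np.int64(156), -116: np.int64(206), -114: np.int64(226), -112: np.int64(230), -110: np.int64(229), -108: np.int64(229), -106: np.int64(230), -104: np.int64(230), -102: np.int64(231), -100: np.int64(231), -98: np.int64(231), -96: np.int64(229), -94: np.int64(226), -92: np.int64(223), -90: np.int64(220), -88: np.int64(218), -86: np.int64(218), -84: np.int64(218), -82: np.int64(219), -80: np.int64(220), -78: np.int64(221), -76: np.int64(223), -74: np.int64(223), -72: np.int64(222), -70: np.int64(221), -68: np.int64(221), -66: np.int64(221), -64: np.int64(222), -62: np.int64(222), -60: np.int64(209), -58: np.int64(183), -56: np.int64(173), -54: np.int64(207), -52: np.int64(221), -50: np.int64(223), -48: np.int64(220), -46: np.int64(218), -44: np.int64(218), -42: np.int64(222)}
0 {-130: np.i
[... 1115 characters left out ...]
 np.int64(225), -108: np.int64(225), -106: np.int64(225), -104: np.int64(226), -102: np.int64(227), -100: np.int64(227), -98: np.int64(227), -96: np.int64(227), -94: np.int64(226), -92: np.int64(225), -90: np.int64(225), -88: np.int64(225), -86: np.int64(225), -84: np.int64(226), -82: np.int64(228), -80: np.int64(229), -78: np.int64(231), -76: np.int64(232), -74: np.int64(232), -72: np.int64(231), -70: np.int64(231), -68: np.int64(231), -66: np.int64(231), -64: np.int64(231), -62: np.int64(231), -60: np.int64(218), -58: np.int64(179), -56: np.int64(133), -54: np.int64(117), -52: np.int64(115), -50: np.int64(116), -48: np.int64(117), -46: np.int64(133), -44: np.int64(163), -42: np.int64(172)}
```

```bash
python3 - <<'E'
from plan import *
rows([down(.4907,-.0088,.25,-.286),down(.4907,-.0088,.076,-.286)],.3)
E
```

```text
[0.001, 0.012, -0.799, 0.001, -0.0, -0.0, 0.3]
[0.001, 0.592, -0.795, 0.001, -0.0, -0.0, 0.3]
```

>>> move_arm(motion=[0,0,-0.4,0,0,0,0.2,0,0,-0.795,0,0,0,0.2,0,0,-0.795,0,0,0,0.2,0,0,-0.795,0,0,0,0.2,0,0,-0.795,0,0,0,0.2,0,0,-0.795,0,0,0,0.2,0,0,-0.795,0,0,0,0.2,0,0,-0.795,0,0,0,0.2])

```text
time: 18.72
position: [0.4906, -0.009, 0.2541]
orientation: [-1.577, -0.001, -0.293]
force: [0.3, 1.0, -0.6]
finger_gap: 0.0698
```

```bash
python3 - <<'E'
from plan import *
where();rows([down(.4907,-.0088,.25,-.286),down(.4907,-.0088,.076,-.286)],.3)
E
```

```text
t 18.7167 tip(stand mm) [  1.  -31.3 246.1] tilt 0.4 F stand [ 0.   1.1 -0.6] gap 0.0698 j [-0.17 -0.12  1.84 -0.01  1.43  0.12]
[0.0, 0.014, 0.001, 0.001, -0.001, 0.0, 0.3]
[-0.0, 0.594, 0.004, 0.001, -0.001, 0.0, 0.3]
```

>>> move_arm(motion=[0,0.13,0.002,0,-0.001,0,0.2,0,0.26,0.002,0,-0.001,0,0.2,0,0.39,0.002,0,-0.001,0,0.2,0,0.5,0.002,0,-0.001,0,0.2,0,0.594,0.002,0,-0.001,0,0.2,0,0.594,0.002,0,-0.001,0,0.4,0,0.594,0.002,0,-0.001,0,0.9,0,0.594,0.002,0,-0.001,0,0.9,0,0.594,0.002,0,-0.001,0,0.9,0,0.594,0.002,0,-0.001,0,0.9,0,0.594,0.002,0,-0.001,0,0.9])

```text
time: 19.63
position: [0.4926, -0.0071, 0.0775]
orientation: [-1.577, -0.003, -0.281]
force: [-0.1, 0.4, 6.7]
finger_gap: 0.0397
```

>>> move_arm(motion=[0,0,-0.003,0,0,0,0.9,0,0,-0.006,0,0,0,0.9,0,0,-0.006,0,0,0,0.9])

```text
time: 19.88
position: [0.4925, -0.0085, 0.0775]
orientation: [-1.575, -0.004, -0.281]
force: [1.1, 2.2, 5.5]
finger_gap: 0.0395
```

```bash
python3 - <<'E'
from plan import *
where()
E
```

```text
t 19.8833 tip(stand mm) [  2.7 -30.3  69.5] tilt 0.3 F stand [0.4 2.4 5.5] gap 0.0395 j [-0.17  0.07  2.   -0.01  1.07  0.11]
```

>>> move_arm(motion=[0,-0.003,-0.003,0,0,0,0.9,0,-0.003,-0.006,0,0,0,0.9,0,-0.003,-0.006,0,0,0,0.9])

```text
time: 20.13
position: [0.4922, -0.0089, 0.0777]
orientation: [-1.573, -0.004, -0.281]
force: [4.5, 8.5, 0.5]
finger_gap: 0.0397
```

>>> move_arm(motion=[0,0,-0.003,0,0,0,0.9,0,0,-0.006,0,0,0,0.9,0,0,-0.006,0,0,0,0.9])

```text
time: 20.38
position: [0.492, -0.0095, 0.078]
orientation: [-1.571, -0.004, -0.281]
force: [5.2, 13.7, 3.2]
finger_gap: 0.0398
```

```bash
python3 - <<'E'
from plan import *
where()
E
```

```text
t 20.3833 tip(stand mm) [  2.5 -31.3  70. ] tilt -0.0 F stand [ 1.2 14.6  3.2] gap 0.0398 j [-0.18  0.07  2.   -0.    1.07  0.1 ]
```

>>> move_arm(motion=[0,0,0.006,0,0,0,0.9,0,0,0.012,0,0,0,0.9,0,0,0.018,0,0,0,0.9,0,0,0.018,0,0,0,0.9])

```text
time: 20.72
position: [0.4921, -0.0077, 0.0775]
orientation: [-1.578, -0.002, -0.28]
force: [1.6, -1.0, 6.9]
finger_gap: 0.04
```

```bash
python3 -c "
from plan import *
where()"
```

```text
t 20.7167 tip(stand mm) [  2.1 -29.6  69.5] tilt 0.4 F stand [ 1.8 -0.5  6.9] gap 0.04 j [-0.17  0.07  2.   -0.01  1.07  0.11]
```

>>> move_arm(motion=[0,0,0.006,0,0,0,0.9,0,0,0.01,0,0,0,0.9,0,0,0.01,0,0,0,0.9])

```text
time: 20.97
position: [0.4926, -0.0054, 0.0775]
orientation: [-1.579, -0.002, -0.281]
force: [-1.3, -3.3, 6.9]
finger_gap: 0.0396
```

```bash
python3 -c "
from plan import *
where()"
```

```text
t 20.9667 tip(stand mm) [  2.  -27.3  69.5] tilt 0.5 F stand [-0.3 -3.5  6.9] gap 0.0396 j [-0.17  0.08  2.   -0.01  1.07  0.12]
```

>>> move_arm(motion=[0,-0.005,0.004,0,0,0,0.9,0,-0.005,0.008,0,0,0,0.9,0,-0.005,0.008,0,0,0,0.9])

```text
time: 21.22
position: [0.4923, -0.0043, 0.078]
orientation: [-1.582, -0.001, -0.28]
force: [-1.0, -10.9, 3.7]
finger_gap: 0.0397
```

```bash
python3 -c "
from plan import *
where()"
```

```text
t 21.2167 tip(stand mm) [  1.4 -26.4  70. ] tilt 0.6 F stand [  2.  -10.7   3.7] gap 0.0397 j [-0.16  0.08  1.99 -0.01  1.07  0.12]
```

>>> move_arm(motion=[0,0,-0.006,0,0,0,0.9,0,0,-0.012,0,0,0,0.9,0,0.003,-0.013,0,0,0,0.9])

```text
time: 21.47
position: [0.4914, -0.0052, 0.0775]
orientation: [-1.576, 0.001, -0.281]
force: [-5.5, 2.0, 16.7]
finger_gap: 0.0396
```

>>> move_arm(motion=[0,-0.003,0,0,0,0,0.5,0,-0.003,0,0,0,0,0.2,0,-0.003,0,0,0,0,0.2,0,-0.003,0,0,0,0,0.2,0,-0.003,0,0,0,0,0.2,0,-0.1,0,0,0,0,0.2,0,-0.2,0,0,0,0,0.2,0,-0.4,0,0,0,0,0.2,0,-0.6,0,0,0,0,0.2,0,-0.6,0,0,0,0,0.2])

```text
time: 22.3
position: [0.4917, -0.0043, 0.2593]
orientation: [-1.577, -0.001, -0.281]
force: [1.5, 0.1, 0.4]
finger_gap: 0.0696
```

>>> move_arm(motion=[0,0,0.4,0,0,0,0,0,0,0.8,0,0,0,0,0,0,0.8,0,0,0,0,0,0,0.8,0,0,0,0,0,0,0.8,0,0,0,0,0,0,0.8,0,0,0,0,0,0,0.8,0,0,0,0])

```text
time: 22.88
position: [0.5585, 0.2316, 0.2545]
orientation: [-1.575, 0.001, -0.276]
force: [0.4, -0.8, 0.2]
finger_gap: 0.087
```

```bash
python3 - <<'E'
from lean import *
where()
P=[(a,b,d) for a in(-50,50) for b in(-55,55) for d in(0,60)]
for n in('top','scene'):
    c=cap(n); 
    a=cv2.imread('pics/v12.png'); x0,y0,o=((275,205,400) if n=='top' else (215,155,0))
    A=cv2.resize(c['frame'][y0:y0+90,x0:x0+100],(400,360),interpolation=2)
    print(n,'changed px vs last view',(np.abs(A.astype(int)-a[:,o:o+400]).max(2)>50).sum())
    for t in('block','chock'):
        s=env.silhouettes(c,t); print(t,[(q['confidence'],q['position']) for q in s[:2]])
E
```

```text
t 22.8833 tip(stand mm) [ -0.7 218.8 246.5] tilt 0.2 F stand [ 0.6 -0.6  0.2] gap 0.087 j [ 0.26  0.16  1.55 -0.    1.43  0.54]
top changed px vs last view 868
block [(0.83, [348.5, 258.9]), (0.58, [296.1, 239.0])]
chock [(0.73, [324.4, 251.1])]
scene changed px vs last view 284
block [(0.83, [263.4, 205.9])]
chock [(0.95, [283.7, 203.5]), (0.64, [260.7, 205.4])]
```

```bash
python3 -c "
from bench import env
print(env.sign_off(), env.get_state()['time'])"
```

```text
the job is handed in; nothing more can be done
the job is handed in; nothing more can be done
```

The block now stands on its leading end against the stop bar, with the chock set in the gap behind it. The job was handed in at about 23 s; sign-off gives no verdict.

**What I did**
- I pushed the block over the step with the fingers tilted 45°. It carried on past the lean and stood up on its own, about 17 mm short of the stop.
- I pushed it low against the stop bar until the force rose to about 17 N.
- I gripped the chock and lowered it until it landed on the step edge. I then eased it off the edge into the gap, seated it, let go and drew back.

**Last checks**
- **Block against the stop:** I re-gripped the chock and pressed it both ways. It met the block and then the riser, with about 4–5 mm of play. That makes the gap about 56 mm, which matches the block being home. The block did not give way at 14 N.
- **Chock:** I pressed it down with about 16 N before letting go. The final silhouettes put both pieces where the last viewed picture showed them upright.
- **Bystanders:** I planned the moves clear of them and felt no contact, but did not measure their positions at the end.

**Disagreements:** Before that check, stand positions from the top camera, the wrist camera and touch differed by up to 5 mm. Estimates of the gap ranged from about 53 to 57 mm. The final two-way press settled this.

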